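Bring up a light source: attenuator shut, lamp on, open to the third click

TASK

Bring up the small light source for the live specimen under its gooseneck. With a fingertip push the attenuator lever on its top all the way home to the closed stop, then press the rocker switch on, and only then push the lever open again, gently and counting the clicks from the stop by feel, and leave it resting in the third click, never going past that one. Only push and press: do not pinch or lift anything, do not shove or tip the light source, and leave the dropper bottle and the vial where they stand.

Things in the scene. Friction and masses are not known exactly. Their poses are not given: they have to be found in the camera images.
- lamp: fibre-optic light source: grey box 150 (its x, depth) x 135 (its y, width) mm, flat aluminium top 98 mm above the bench, on rubber feet; loose, about 3.4 kg. Origin: centre of its underside; z up; its front (black panel, light-guide port) faces its own -x, its +y is left as seen from the front. A black gooseneck arches from the port over a small glass dish, nowhere higher than 125 mm
- knob: black knob, white index line, of the attenuator lever, upright in a slot in the top cover along the lamp's y (lamp x = +30 mm). 20 (lamp x) x 14 (lamp y) x 24 (high) mm; origin: its centre, 117 mm above the bench, its underside 7 mm and its top 31 mm over the cover; axes as the lamp's. It only slides along the lamp's y; the cover is flat on both sides of it
- attenuator (a joint): lever slide, m: 0 = hard closed stop (knob at lamp y = +30 mm, dot mark), growing toward the lamp's -y. A spring ball holds it in notches 12 mm apart: click 1 at 0.012, 2 at 0.024, 3 at 0.036 .. 5 at 0.060 (printed bars). Climbing out of a notch takes about 4.5 N for 5 mm; 6 mm on, the push drops to nothing and the lever snaps by itself into the next notch. Starts on click 1 or 2
- rocker (a joint): rocker switch on the top cover, rad: 0 = off (front half up), 0.44 = on (front half pressed down); springs over past its middle and stays there; takes about 4 N at its front edge
- rocker_on_end (a point): where to press for on: middle of the top face of the rocker's front half (white bar), 12 mm in front of its axis; 110 mm above the bench when off, 105 mm when on. Black rocker 32 (lamp x) x 24 (lamp y) mm, axis along lamp y at lamp x = -38, y = -30 mm; its front edge is 4 mm forward of this point
- dropper_bottle: small bottle with black dropper bulb, 33 mm across, 112 mm high, left of the lamp; loose; origin: centre of its underside. Leave it alone
- vial: glass vial with white cap, 21 mm across, 54 mm high, right of the lamp; loose; origin: centre of its underside. Leave it alone

How it is judged:
On the way, in this order (a step that is already met when the one before it is completed fails the run):
1. the lever is home at its closed stop (value of joint attenuator below 0.0025 m), for 0.2 s.
2. the rocker is switched on while the lever is still at the closed stop (value of joint rocker above 0.36 rad and value of joint attenuator below 0.0045 m), for 0.2 s.
At the end, for the whole second after the job is handed in: the lever rests in the third click (joint 0.036 m, within 3 mm), the rocker is on (over 0.36 rad), the light source stands within 12 mm and the bottle and vial within 15 mm of where they were, and all is at rest (value of joint attenuator between 0.033 and 0.039 m and value of joint rocker above 0.36 rad and distance of lamp from where it was at the start of the episode below 0.012 m and angle between lamp's own z axis and vertical below 0.05 rad and distance of each of dropper_bottle, vial from where it was at the start of the episode below 0.015 m and linear speed of knob below 0.01 m/s); the robot touches nothing.
It fails at once if the lever is pushed beyond the third click (value of joint attenuator above 0.0425 m).
It fails at once if the lever is pinched or forced (over 32 N from the fingers) (contact force between the fingers and knob above 32 N).
It fails at once if the light source is shoved more than 12 mm, lifted or tipped (distance of lamp from where it was at the start of the episode above 0.012 m or angle between lamp's own z axis and vertical above 0.05 rad).
It fails at once if the dropper bottle or the vial is moved more than 15 mm, lifted or tipped over (distance of any of dropper_bottle, vial from where it was at the start of the episode above 0.015 m or angle between any of dropper_bottle, vial's own z axis and vertical above 0.5 rad).
It also fails if it takes over 72 s, if anything falls off the work surface, if the arm or the gripper's body presses on something with over 40 N, if the wrist force passes 120 N, or if a joint passes its speed limit or range.

ROBOT

A 7-joint arm with a two-finger parallel gripper is mounted at the origin on the work surface; the furniture and walls round the work are solid. World frame = base frame: x ahead of the robot, y to its left, z up, the work surface at z = 0. Lengths are in m, angles in rad, forces in N, time in s.
With the tool pointing down it reaches from about 0.35 to 0.9 m from the base axis. Payload 7.2 kg.
Tool frame: the origin (TCP) lies on the mounting face of the last link; the fingertips stand 173 mm ahead of it and the grasp point (between the pads) lies 155 mm ahead of it; z points along the fingers, y is the line along which they close (so a half turn about z gives the same grasp; the last joint's range is limited). The gripper opens to 85 mm and grips with 20 to 120 N. Pads are 22 mm wide; open, the fingers measure 114 mm over their backs; the gripper's body (76 mm by 85 mm) begins 54 mm behind the grasp point. The pads swing forward as they close: fully open they stand 13 mm farther back than shut.
Start: joints at [1.209, 0.411, -0.013, 1.596, 0.006, 1.134, -0.082], TCP at [0.181, -0.598, 0.405] pointing down, gripper open.
Joint ranges: [-2.95, 2.95], [-0.29, 1.99], [-1.47, 1.44], [0.14, 2.54], [-1.03, 4.17], [0.13, 1.85], [-2.86, 2.86]. Speed limits (rad/s): [2.39, 2.39, 3.01, 3.01, 3.14, 3.14, 3.14].

INTERFACE

Orientations are given as a 3x3 rotation matrix whose columns are the frame's x, y, z axes.
In Python, from cell import bot gives the robot as it stands. The module is installed in compiled form; this text tells all that it offers. Calls block until the motion is done:
- bot.move_ptp(position, orientation): joint-space move of the TCP to a pose.
- bot.movel(position, ori=None, max_speed=0.15, threshold=None): straight line of the TCP; ori=None keeps the orientation; max_speed is the mean speed in m/s. With threshold (N) it stops when the force on the tool has changed by that much, and returns True; else False.
- bot.move_j(angles): joint-space move.
- bot.set_gripper(opening): opening from 0.0 (shut) to 1.0 (fully open); the grip force is fixed at half the most; returns when the fingers have stopped.
- bot.dwell(seconds).
- bot.ik(position, orientation): joint angles nearest the present ones, or None.
- bot.get_obs(): the state.
- bot.get_image(name): name is "scene" or "top"; returns a dict with "color" (420x560x3 uint8, red, green, blue), "fovy" (degrees; the focal length in pixels is half the picture's height over the tangent of half this angle, whatever the lens; pixels are square), "cx", "cy" (the principal point, pixels), "T" (4x4, takes a point from camera to world coordinates). Camera axes: x right, y down, z forward; pixel columns grow to the right and rows downward; lengths in m; the calibration is good to about 2 mm. A picture is of the moment at which its call begins. There is no depth.
A pose or a line that the arm cannot do raises bot.PlanningError and nothing moves.
- bot.finish_job(): hands the job in; it is judged then, once.
The state is a dict: "time": time; "q": joint angles; "joint_vel": joint speeds; "joint_torque": joint torques, N m; "eef_pos": TCP position; "tool_rot": TCP orientation; "force": force on the tool from outside, world axes, zero at the start; "wrist_torque": the same for the moment, N m; "finger_gap": opening from 0.0 (shut) to 1.0 (fully open); "grip_force": force on a finger pad.
Only numpy, scipy, OpenCV 4.12 (cv2) and the standard library are available. Lean on these libraries where they do the work, as an engineer would, in place of code of your own. Each camera call takes 0.05 s, during which the arm holds its last target. There are 200 camera calls.

## Working session

There is one attempt and no reset: what is moved stays moved. The work goes in short steps, each a Python script; the robot and the scene stay as the last script left them, time stands still between calls to the robot, and variables do not carry over. Pictures are saved under pics/ and viewed, at most 10 in all, crops included, and the job is handed in when it is done.

```bash
mkdir -p pics; python3 - <<'E'
from cell import bot
import cv2,numpy as np
for n in("scene","top"):
    d=bot.get_image(n); cv2.imwrite(f"pics/{n}0.png",d["color"][:,:,::-1]); print(n,d["fovy"],d["cx"],d["cy"],np.round(d["T"],4).tolist())
o=bot.get_obs(); print(o["time"],o["eef_pos"],o["tool_rot"],o["force"],o["finger_gap"])
E
```

```text
scene 47.35013314040623 276.8824483270058 202.93808784408392 [[0.9993, 0.0286, -0.0236, 0.4597], [0.0366, -0.6615, 0.749, -0.441], [0.0058, -0.7494, -0.6621, 0.6654], [0.0, 0.0, 0.0, 1.0]]
top 52.508732493581725 279.13189347003225 215.81991952003756 [[-0.0008, -0.9948, 0.1016, 0.3382], [-1.0, 0.0013, 0.0054, 0.1865], [-0.0055, -0.1016, -0.9948, 0.9444], [0.0, 0.0, 0.0, 1.0]]
0.1 [ 0.18092751 -0.59802264  0.40391317] [[ 9.57133278e-01  2.89647356e-01 -5.46112845e-04]
 [ 2.89647849e-01 -9.57132231e-01  1.41982672e-03]
 [-1.11453151e-04 -1.51714381e-03 -9.99998843e-01]] [0.20415097 0.76691582 0.59679214] 0.9985067926628827
```

View pics/scene0.png

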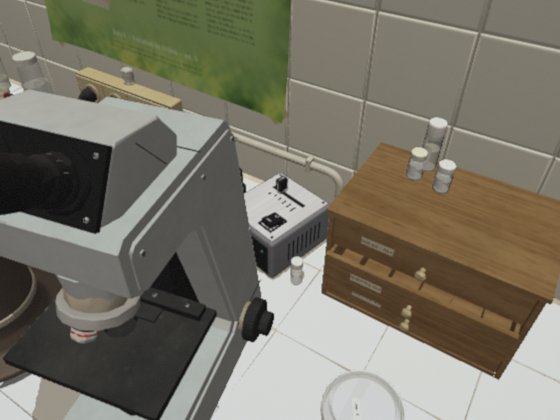

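View pics/top0.png

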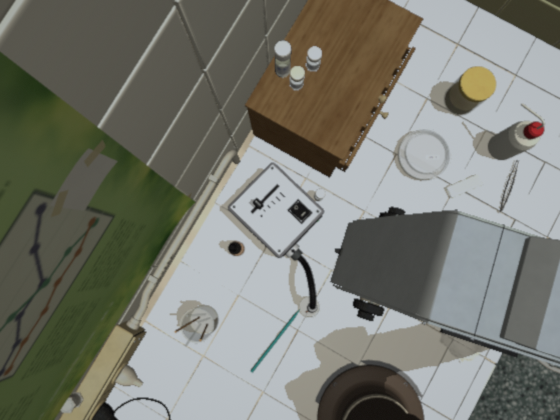

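The top view shows the lamp at about (277,210), with its front facing lower right. The knob is near (257,205), the rocker near (300,210), the bottle at (236,248) and the vial at (319,195). The microscope stands between the arm and the lamp. I'll zoom in.

```bash
python3 - <<'E'
import cv2
a=cv2.imread("pics/top0.png")[155:275,215:345]; cv2.imwrite("pics/c1.png",cv2.resize(a,None,fx=5,fy=5,interpolation=cv2.INTER_CUBIC)[:600])
a=cv2.imread("pics/scene0.png")[165:285,210:350]; cv2.imwrite("pics/c2.png",cv2.resize(a,None,fx=5,fy=5,interpolation=cv2.INTER_CUBIC)[:600])
E
```

```text
(no output)
```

View pics/c1.png

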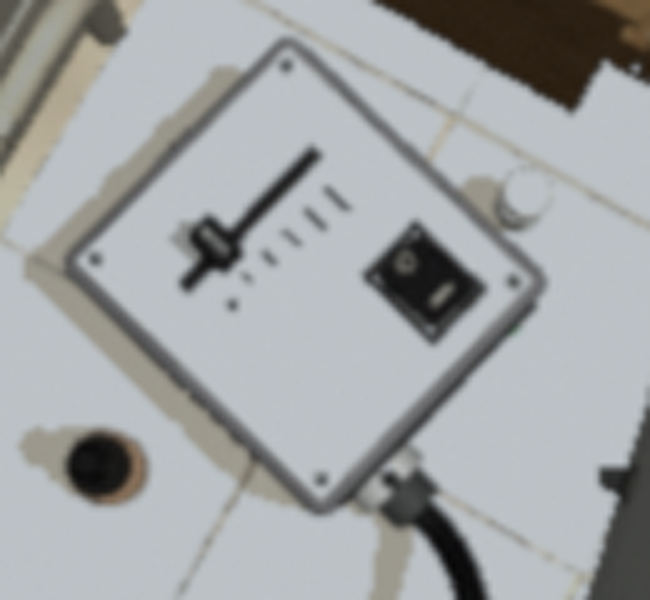

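View pics/c2.png

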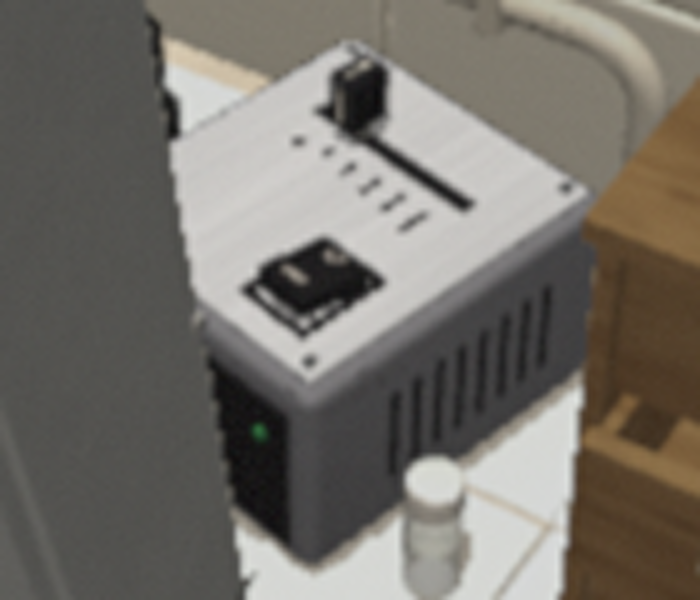

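```bash
cat > h.py <<'E'
from cell import bot
import numpy as np,cv2
CAM={}
def cam(n):
    if n not in CAM: CAM[n]=bot.get_image(n)
    return CAM[n]
def ray(n,p):
    d=cam(n); f=d["color"].shape[0]/2/np.tan(np.radians(d["fovy"])/2)
    v=d["T"][:3,:3]@np.array([(p[0]-d["cx"])/f,(p[1]-d["cy"])/f,1]); return d["T"][:3,3],v/np.linalg.norm(v)
def onz(n,p,z):
    o,v=ray(n,p); return o+v*(z-o[2])/v[2]
def tri(p,q):
    a,u=ray("scene",p); b,v=ray("top",q)
    s=np.linalg.lstsq(np.c_[u,-v],b-a,rcond=None)[0]; A,B=a+u*s[0],b+v*s[1]; return (A+B)/2,np.linalg.norm(A-B)
E
python3 - <<'E'
from h import *
np.set_printoptions(precision=4,suppress=True)
T=lambda x,y:(215+(x+.5)/5-.5,155+(y+.5)/5-.5)
S=lambda x,y:(210+(x+.5)/5-.5,165+(y+.5)/5-.5)
sc=dict(rl=(96,260),rr=(286,65),fr=(514,281),fl=(320,480))
P={k:onz("top",T(*v),.098) for k,v in sc.items()}
c=sum(P.values())/4; x=P["rl"]+P["rr"]-P["fl"]-P["fr"]; x/=np.linalg.norm(x); y=P["rl"]+P["fl"]-P["rr"]-P["fr"]; y/=np.linalg.norm(y)
print("c",c,"x",x,"y",y,x@y)
L=lambda p:np.array([(p-c)@x,(p-c)@y])
for k in P: print(k,L(P[k]))
print("scene screws",L(onz("scene",S(310,362),.098)),L(onz("scene",S(567,188),.098)))
for n,p in dict(dot=(232,305),b1=(248,278),b5=(341,197)).items(): print(n,L(onz("top",T(*p),.098)))
print("knob",L(onz("top",T(215,243),.129)),"scene knobtop",L(onz("scene",S(360,75),.129)))
print("rocker",L(onz("top",T(426,282),.104)))
print("slot",L(onz("top",T(184,287),.098)),L(onz("top",T(316,152),.098)))
for p in[(232,118),(218,170),(150,130)]:
  for q in[(347,222),(335,285),(447,212),(425,320),(540,225)]: print(p,q,*tri(p,q))
for z in(0,.1,.2,.3,.4): print(z,[onz("top",q,z)[:2] for q in[(347,222),(335,285),(447,212),(425,320)]], onz("scene",(232,118),z)[:2])
for z in (0,.1): print("wall strip",onz("top",(240,155),z),onz("top",(130,330),z))
print("cab",[onz("top",q,0) for q in[(250,103),(335,172)]])
E
```

```text
c [0.439  0.1986 0.098 ] x [ 0.6971  0.7169 -0.    ] y [-0.7181  0.696  -0.    ] -0.0016354765251364034
rl [0.0627 0.0549]
rr [ 0.0635 -0.0551]
fr [-0.0633 -0.0554]
fl [-0.0629  0.0556]
scene screws [-0.0632 -0.0543] [ 0.0636 -0.0543]
dot [0.0109 0.0299]
b1 [0.0139 0.0177]
b5 [ 0.01   -0.0317]
knob [0.0292 0.0185] scene knobtop [0.0274 0.0157]
rocker [-0.0386 -0.03  ]
slot [0.0298 0.0381] [ 0.03   -0.0379]
(232, 118) (347, 222) [0.3876 0.0923 0.3386] 0.006904394214746901
(232, 118) (335, 285) [0.341  0.1138 0.3252] 0.07960667318966756
(232, 118) (447, 212) [ 0.3989 -0.0226  0.4083] 0.002959171126214967
(232, 118) (425, 320) [0.3292 0.0119 0.3956] 0.13356556096423636
(232, 118) (540, 225) [ 0.3944 -0.1061  0.4584] 0.03539225595210449
(218, 170) (347, 222) [0.38   0.0782 0.2676] 0.035137394998050527
(218, 170) (335, 285) [0.3267 0.1036 0.2433] 0.060751925120471346
(218, 170) (447, 212) [ 0.3941 -0.0436  0.3596] 0.017809623501980277
(218, 170) (425, 320) [ 0.3162 -0.0069  0.3363] 0.12432334977183757
(218, 170) (540, 225) [ 0.3902 -0.1285  0.4224] 0.0212766366587308
(150, 130) (347, 222)
[... 418 characters left out ...]
[0.3061 0.6429]
0.1 [array([0.4119, 0.0561]), array([0.288 , 0.0817]), array([ 0.4316, -0.1432]), array([ 0.2207, -0.092 ])] [0.3292 0.48  ]
0.2 [array([0.4031, 0.0715]), array([0.2939, 0.0941]), array([ 0.4205, -0.1042]), array([ 0.2346, -0.059 ])] [0.3523 0.3171]
0.3 [array([0.3944, 0.087 ]), array([0.2999, 0.1065]), array([ 0.4095, -0.0651]), array([ 0.2485, -0.026 ])] [0.3754 0.1542]
0.4 [array([0.3857, 0.1024]), array([0.3058, 0.1189]), array([ 0.3984, -0.0261]), array([0.2624, 0.0069])] [ 0.3985 -0.0087]
wall strip [0.5731 0.2801 0.    ] [0.1855 0.5161 0.    ]
wall strip [0.5482 0.2702 0.1   ] [0.2016 0.4812 0.1   ]
cab [array([0.6947, 0.2582, 0.    ]), array([0.5336, 0.0657, 0.    ])]
```

```bash
python3 - <<'E'
from h import *
np.set_printoptions(precision=4,suppress=True)
d=cam("scene");f=210/np.tan(np.radians(d["fovy"])/2);Ti=np.linalg.inv(d["T"])
def pr(P):
    p=Ti@np.r_[P,1]; return np.round([f*p[0]/p[2]+d["cx"],f*p[1]/p[2]+d["cy"]])
for q in[(347,222),(447,212)]:
    print(q,[(z,pr(onz("top",q,z))) for z in(0,.05,.1,.15,.2,.25,.3,.35,.4,.45)])
c=np.array([.439,.1986,0]);x=np.array([.6971,.7169,0]);y=np.array([-.7169,.6971,0])
for s in(1,-1):
  R=np.c_[s*y,-s*np.cross(y,[0,0,-1])*-1*-1,[0,0,-1]]; R[:,1]=np.cross(R[:,2],R[:,0])
  for n,lx,ly,z in[("close",.03,-.01,.283),("rock",-.056,-.03,.278),("open",.03,.05,.283),("over",.03,-.01,.45)]:
    P=c+lx*x+ly*y;P[2]=z; print(s,n,P,bot.ik(P,R))
  R2=np.c_[s*x,np.cross([0,0,-1],s*x),[0,0,-1]]
  P=c-.056*x-.03*y;P[2]=.278;print("alt rock",bot.ik(P,R2))
E
python3 -c "
import cv2
a=cv2.imread('pics/top0.png')[180:380,320:560]; cv2.imwrite('pics/c3.png',cv2.resize(a,None,fx=3,fy=3,interpolation=cv2.INTER_CUBIC))"
```

```text
(347, 222) [(0, array([262., 310.])), (0.05, array([259., 287.])), (0.1, array([256., 263.])), (0.15, array([252., 237.])), (0.2, array([249., 209.])), (0.25, array([245., 178.])), (0.3, array([241., 145.])), (0.35, array([236., 109.])), (0.4, array([231.,  70.])), (0.45, array([226.,  26.]))]
(447, 212) [(0, array([268., 450.])), (0.05, array([264., 418.])), (0.1, array([260., 384.])), (0.15, array([256., 348.])), (0.2, array([252., 309.])), (0.25, array([247., 268.])), (0.3, array([242., 225.])), (0.35, array([236., 178.])), (0.4, array([230., 127.])), (0.45, array([224.,  73.]))]
1 close [0.4671 0.2131 0.283 ] [ 0.3037  0.6443 -1.1238  1.9408  0.6936  1.0108 -0.3434]
1 rock [0.4215 0.1375 0.278 ] [ 0.5158  0.5678 -1.1982  2.1012  0.6731  0.9331 -0.2647]
1 open [0.4241 0.255  0.283 ] [ 0.0953  0.5179 -0.9425  1.9892  0.535   0.9035 -0.3313]
1 over [0.4671 0.2131 0.45  ] [ 0.4127  0.4242 -1.2204  1.7489  0.4173  1.2656 -0.1098]
alt rock [ 0.4386  0.4927 -1.0701  2.1045  0.5731  0.8715 -1.7416]
-1 close [0.4671 0.2131 0.283 ] [-1.1552  0.4779  0.8298  2.0304 -0.476   0.8337 -2.3934]
-1 rock [0.4215 0.1375 0.278 ] [-1.1038  0.3581  0.8344  2.193  -0.3945  0.7419 -2.3466]
-1 open [0.4241 0.255  0.283 ] [-1.2848  0.4443  0.8309  2.0734 -0.4532  0.8109 -2.5234]
-1 over [0.4671 0.2131 0.45  ] [-1.3731  0.2651  1.0491  1.8476 -0.2492  1.1709 -2.5829]
alt rock [ 0.5327  0.5893 -1.2296  2.1005  0.6987  0.9514  1.2821]
```

View pics/c3.png

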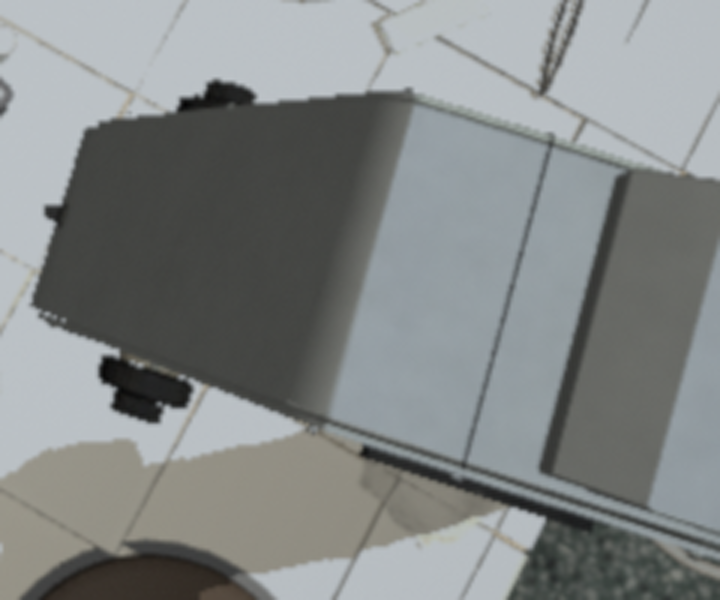

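```bash
python3 - <<'E'
from h import *
np.set_printoptions(precision=3,suppress=True)
o=bot.get_obs();R=o["tool_rot"]
u=np.array([.181,-.598])/.625
for r in(.4,.45,.5,.55):
  for z in(.6,.65,.7,.75,.8): print(r,z,bot.ik(np.r_[u*r,z],R))
E
```

```text
0.4 0.6 [ 1.192 -0.099 -0.032  1.754 -0.003  1.487 -0.117]
0.4 0.65 [ 1.188 -0.102 -0.029  1.646 -0.003  1.598 -0.117]
0.4 0.7 [ 1.184 -0.095 -0.025  1.528 -0.002  1.708 -0.118]
0.4 0.75 [ 1.18  -0.077 -0.022  1.4   -0.002  1.819 -0.119]
0.4 0.8 None
0.45 0.6 [ 1.193 -0.005 -0.024  1.666 -0.     1.482 -0.108]
0.45 0.65 [ 1.189 -0.008 -0.02   1.558 -0.     1.592 -0.108]
0.45 0.7 [ 1.185 -0.002 -0.016  1.441 -0.     1.703 -0.108]
0.45 0.75 [ 1.18   0.016 -0.011  1.31   0.     1.816 -0.108]
0.45 0.8 None
0.5 0.6 [ 1.195  0.088 -0.016  1.567  0.001  1.486 -0.098]
0.5 0.65 [ 1.191  0.085 -0.012  1.46   0.001  1.597 -0.098]
0.5 0.7 [ 1.186  0.093 -0.007  1.341  0.001  1.708 -0.098]
0.5 0.75 [ 1.18   0.111 -0.001  1.208  0.     1.823 -0.097]
0.5 0.8 None
0.55 0.6 [ 1.196  0.182 -0.009  1.459  0.002  1.501 -0.09 ]
0.55 0.65 [ 1.192  0.18  -0.004  1.35   0.001  1.611 -0.089]
0.55 0.7 [ 1.187  0.189  0.002  1.228 -0.     1.724 -0.088]
0.55 0.75 [ 1.179  0.211  0.014  1.089 -0.003  1.842 -0.086]
0.55 0.8 None
```

```bash
python3 - <<'E'
from h import *
np.set_printoptions(precision=3,suppress=True)
o=bot.get_obs();R=o["tool_rot"]
u=np.array([.181,-.598])/.625
bot.movel(np.r_[.181,-.598,.7],max_speed=.3)
q=[1.18,.016,0,1.31,0,1.816,-.1]
bot.move_j(q); print(bot.get_obs()["time"])
for a in(.6,-.43):
    q[0]=a; bot.move_j(q); o=bot.get_obs(); print(o["time"],o["eef_pos"],o["force"])
c=np.array([.439,.1986,0]);x=np.array([.6971,.7169,0]);y=np.array([-.7169,.6971,0])
for s in(1,-1):
  R=np.c_[s*y,np.cross([0,0,-1],s*y),[0,0,-1]]
  for n,lx,ly,z in[("over",.03,-.01,.45),("close",.03,-.02,.283),("rock",-.056,-.03,.278),("open",.03,.055,.283)]:
    P=c+lx*x+ly*y;P[2]=z; print(s,n,P,bot.ik(P,R))
E
```

```text
2.1917
3.2 [ 0.342 -0.294  0.75 ] [ 0.171 -0.865 -0.222]
4.825 [0.427 0.141 0.75 ] [ 0.823 -0.424 -0.623]
1 over [0.467 0.213 0.45 ] [-0.468  0.185 -0.063  1.798  0.013  1.159  0.264]
1 close [0.474 0.206 0.283] [-0.463  0.376 -0.051  1.98   0.026  0.786  0.271]
1 rock [0.421 0.138 0.278] [-0.423  0.275 -0.002  2.154  0.001  0.712  0.374]
1 open [0.42  0.258 0.283] [-0.545  0.346 -0.126  2.031  0.061  0.769  0.091]
-1 over [0.467 0.213 0.45 ] [-1.502  0.366  1.281  1.852 -0.376  1.205 -2.442]
-1 close [0.474 0.206 0.283] [-0.529  0.374  0.032  1.985 -0.016  0.783 -2.83 ]
-1 rock [0.421 0.138 0.278] [-0.413  0.275 -0.014  2.153  0.006  0.713 -2.773]
-1 open [0.42  0.258 0.283] [-1.53   0.682  1.259  2.086 -0.802  0.987 -2.177]
```

```bash
cat >> h.py <<'E'
np.set_printoptions(precision=4,suppress=True)
c=np.array([.439,.1986,0]);x=np.array([.6971,.7169,0]);y=np.array([-.7169,.6971,0])
R=np.c_[y,np.cross([0,0,-1],y),[0,0,-1]]
def W(lx,ly,z): p=c+lx*x+ly*y; p[2]=z+.173; return p   # z: fingertip height
def st(m):
    o=bot.get_obs(); p=o["eef_pos"]; f=o["force"]
    print(m,"t %.1f"%o["time"],"lamp xy",(p-c)@x,(p-c)@y,"tip",p[2]-.173,"F xyz",f@x,f@y,f[2])
    return (p-c)@y
E
python3 - <<'E'
from h import *
bot.set_gripper(0)
bot.move_ptp(W(.03,-.022,.25),R); st("over")
bot.movel(W(.03,-.022,.113),max_speed=.1); st("down")
h=bot.movel(W(.03,.018,.113),max_speed=.015,threshold=9); st(h)
bot.dwell(.3); st("hold")
d=bot.get_image("top"); cv2.imwrite("pics/t1.png",cv2.resize(d["color"][155:275,215:345,::-1],None,fx=5,fy=5))
E
```

```text
over t 6.9 lamp xy 0.03040165700697313 -0.02226428557564286 tip 0.25121884244336296 F xyz 0.5617492115652909 0.3011665427880971 -0.01685154351715784
down t 8.4 lamp xy 0.030210173307288493 -0.02210586884227674 tip 0.11357139738405436 F xyz 1.1456624570809488 0.09967854462913761 0.6845069901784488
True t 10.2 lamp xy 0.029859438348441306 0.005767405991760189 tip 0.11303538743496083 F xyz 0.7138115283832831 -2.1139004415011016 1.432414868916064
hold t 10.5 lamp xy 0.02978516251885369 0.005342081004780961 tip 0.11291851464297253 F xyz 0.7700588707903542 -3.431747402089867 2.6287628705158492
```

View pics/t1.png

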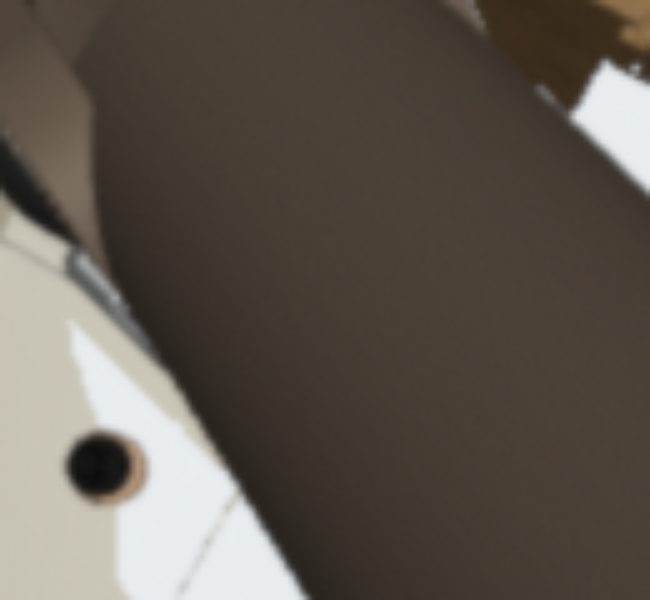

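The arm hides the lamp from the top camera. By feel, the finger has stopped part-way out of the click, so I'll keep pushing home.

```bash
python3 - <<'E'
from h import *
for t in (.0085,.011,.0135,.016):
    h=bot.movel(W(.03,t,.113),max_speed=.01,threshold=11); bot.dwell(.15); st(h)
d=bot.get_image("scene"); cv2.imwrite("pics/t2.png",cv2.resize(d["color"][165:285,210:350,::-1],None,fx=5,fy=5))
E
```

```text
False t 11.1 lamp xy 0.0297944329370685 0.008951463645148735 tip 0.11267753497926802 F xyz -0.4384977624918551 -0.26705020543915425 0.22027444165700816
False t 11.7 lamp xy 0.030015985710960896 0.01097685048143961 tip 0.11302798036850037 F xyz -0.15643556142246973 -0.7736408470144125 0.18548107770996689
False t 12.2 lamp xy 0.029990440001112333 0.013367338571454392 tip 0.11301431094427017 F xyz 0.70302086802347 -1.2130179440353253 -0.702423746897639
False t 12.8 lamp xy 0.029872143280751225 0.014045399422515717 tip 0.11308232043816507 F xyz -0.10763987438481593 -8.408838171720088 -1.5822880100220194
```

View pics/t2.png

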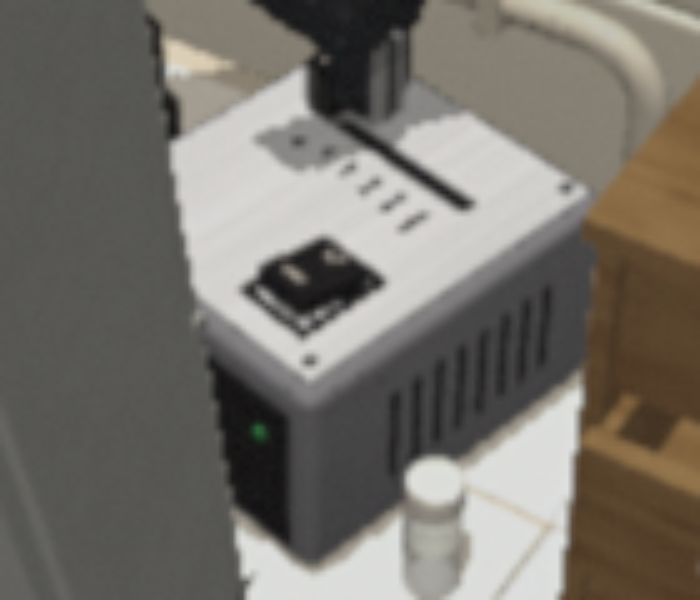

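The knob is home: firm resistance built to 8.4 N at y=0.014, and the knob is hidden behind the finger at the dot end. Lamp, vial and rocker look unchanged. Next is the rocker.

```bash
python3 - <<'E'
from h import *
bot.movel(W(.03,0,.113),max_speed=.04)
bot.movel(W(.03,-.005,.15),max_speed=.1)
bot.movel(W(-.056,-.03,.14),max_speed=.12)
bot.movel(W(-.056,-.03,.118),max_speed=.05); st("above")
for z in (.112,.109,.1065,.1045):
    h=bot.movel(W(-.056,-.03,z),max_speed=.015,threshold=14); bot.dwell(.1); st(h)
    if h: break
E
```

```text
above t 15.4 lamp xy -0.055971586305870645 -0.029972973917311917 tip 0.11772676485034689 F xyz 0.35883105645433233 0.6334193401073318 0.08243983096353386
False t 16.0 lamp xy -0.05600421497870332 -0.030003636373167726 tip 0.11202027646043672 F xyz -0.06578981400826196 0.23974058809268095 -1.0788604363066958
False t 16.5 lamp xy -0.05585338540749605 -0.029981047478370992 tip 0.10900811316556563 F xyz -0.3182096808361792 -0.012261098469701193 -0.3424649290785232
False t 16.9 lamp xy -0.055971176805916296 -0.030004411756903927 tip 0.10648300901823571 F xyz 0.2883634779592086 0.34853038317922536 -0.39153087623905386
True t 17.2 lamp xy -0.0557653968011812 -0.03006334157163202 tip 0.1055580871551493 F xyz -3.167911456729956 1.1695910611679439 11.287483095776008
```

```bash
python3 - <<'E'
from h import *
bot.dwell(.2); st("hold")
bot.movel(W(-.056,-.03,.15),max_speed=.08)
bot.movel(W(-.03,.03,.16),max_speed=.15)
d=bot.get_image("scene"); cv2.imwrite("pics/t3.png",cv2.resize(d["color"][165:285,210:350,::-1],None,fx=5,fy=5)); st("")
E
```

```text
hold t 17.4 lamp xy -0.0557834412731719 -0.030056161740510914 tip 0.10554296419776071 F xyz -2.6082634897911796 1.6669657201494168 10.377312777649603
 t 18.8 lamp xy -0.030505269836344894 0.029194205479240985 tip 0.15956464013328003 F xyz 0.24607740605063508 -0.10260593826656332 0.7154166483345348
```

View pics/t3.png

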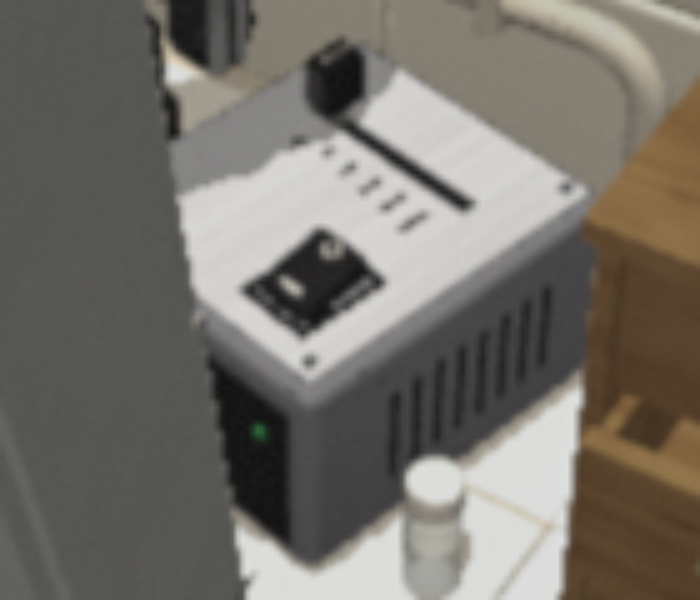

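The rocker is now on: its rear half stands up and the white bar is down. The knob is still at the closed dot end. I'll touch the knob's +y side and open by feel.

```bash
python3 - <<'E'
from h import *
bot.movel(W(.03,.064,.16),max_speed=.12)
bot.movel(W(.03,.064,.113),max_speed=.08); st("down")
def meas():
    v=[]
    for _ in range(4):
        bot.dwell(.02); o=bot.get_obs(); v.append([(o["eef_pos"]-c)@y,o["force"]@y])
    return np.mean(v,0)
base=meas()[1]; log=[]
Y=.064
bot.movel(W(.03,.052,.113),max_speed=.03,threshold=6); Y=.052
while Y>.036:
    Y-=.001
    h=bot.movel(W(.03,Y,.113),max_speed=.01,threshold=10)
    p,f=meas(); log.append((round(Y*1e3,1),round(p*1e3,1),round(f-base,1),h))
    if h: break
for l in log: print(*l)
st("")
E
```

```text
down t 20.2 lamp xy 0.030120970815291675 0.06392287018152341 tip 0.1132213312677493 F xyz 0.22486734895194366 -1.0008166641164102 0.4784541970249045
51.0 51.1 0.4 False
50.0 50.0 0.5 False
49.0 49.1 1.4 False
48.0 48.4 4.2 False
47.0 47.1 4.3 False
46.0 45.9 3.8 False
45.0 44.8 3.4 False
44.0 43.4 -0.0 False
43.0 42.7 0.3 False
42.0 41.9 0.3 False
41.0 41.0 0.1 False
40.0 40.0 -0.4 False
39.0 39.0 0.3 False
38.0 37.9 0.4 False
37.0 37.1 1.1 False
36.0 36.4 3.6 False
 t 25.9 lamp xy 0.030041755794409784 0.036354017263558566 tip 0.11302138963936809 F xyz -0.044351930629430436 2.9433486941021703 1.4691855067582476
```

The first click was clear: contact at about 49, release at about 44, second contact at about 37. The third should release at about 20.

```bash
python3 - <<'E'
from h import *
def meas():
    v=[]
    for _ in range(4):
        bot.dwell(.02); o=bot.get_obs(); v.append([(o["eef_pos"]-c)@y,o["force"]@y])
    return np.mean(v,0)
base=-.7; Y=.036; up=False
while Y>.0172:
    Y-=.001 if Y>.0225 else .0006
    h=bot.movel(W(.03,Y,.113),max_speed=.01,threshold=10)
    p,f=meas(); f-=base; print(round(Y*1e3,1),round(p*1e3,1),round(f,1),h)
    if h: break
    if Y<.0265 and f>2.8: up=True
    if up and Y<.0208 and f<1.3: print("third snap"); break
st("")
E
```

```text
35.0 35.1 4.7 False
34.0 34.0 4.3 False
33.0 32.9 4.6 False
32.0 31.4 1.2 False
31.0 30.6 1.1 False
30.0 29.9 0.6 False
29.0 29.0 0.8 False
28.0 27.9 0.9 False
27.0 27.0 0.7 False
26.0 26.0 0.9 False
25.0 25.0 1.5 False
24.0 24.4 3.7 False
23.0 23.1 4.7 False
22.0 21.9 4.5 False
21.4 21.3 4.5 False
20.8 20.7 4.0 False
20.2 19.9 2.1 False
19.6 19.1 0.5 False
third snap
 t 31.6 lamp xy 0.02987953253857725 0.01910589846335537 tip 0.11298182467887713 F xyz 0.49541257821761164 -0.19838094663371617 0.7126705891332733
```

Third snap felt. I'll back away, lift clear and check.

```bash
python3 - <<'E'
from h import *
bot.movel(W(.03,.035,.113),max_speed=.04)
bot.movel(W(.03,.04,.26),max_speed=.15)
q=np.array(bot.get_obs()["q"]); bot.move_j([-.43,.016,0,1.31,0,1.816,-.1])
bot.move_j([.3,.016,0,1.31,0,1.816,-.1])
d=bot.get_image("top"); a=d["color"][155:275,215:345,::-1]; s=bot.get_image("scene")["color"][165:285,210:350,::-1]
cv2.imwrite("pics/t4.png",cv2.resize(np.hstack([a,s]),(800,356))); st("")
E
```

```text
t 35.9 lamp xy -0.28676785107295594 -0.24385807475891197 tip 0.5769792897540746 F xyz 0.5060901386336099 -0.6482446739441493 0.15207454009561203
```

View pics/t4.png

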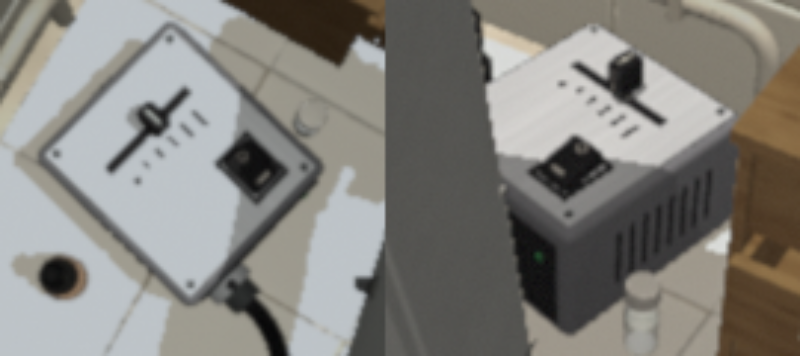

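The knob has moved about 23 mm from its starting click 1, which puts it at click 3. The rocker is on, and the lamp, bottle and vial are where they were.

```bash
python3 -c "
from cell import bot
bot.dwell(.3); print(bot.finish_job())"
```

```text
the job is handed in; nothing more can be done
None
```

The job is handed in: I pushed the lever to its closed stop, pressed the rocker on, then opened the lever to the third click; the last pictures match this, with nothing visibly displaced, but the hand-in returned no verdict.

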